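Fit a nebuliser filter and clip its cover on

ROBOT

A 6-joint arm with a two-finger parallel gripper is mounted at the origin on the work surface. World frame = base frame: x ahead of the robot, y to its left, z up, the work surface at z = 0. Lengths are in mm, angles in rad, forces in N, time in s.
With the tool pointing down it reaches from about 250 to 775 mm from the base axis. Payload 4 kg.
Tool frame: the origin (TCP) lies on the centre line of the jaws, within the pads' length; the fingertips stand 19 mm ahead of it and the grasp point (between the pads) is the TCP; z points along the fingers, y is the direction in which the jaws open and shut (so a half turn about z gives the same grasp; the last joint's range is limited). The gripper opens to 85 mm and grips with 20 to 120 N. Pads are 22 mm wide; open, the fingers measure 114 mm over their backs; the gripper's body (76 mm by 85 mm) begins 54 mm behind the grasp point. The pads swing forward as they close: fully open they stand 13 mm farther back than shut.
Start: joints at [1.208, 0.087, 1.371, -0, 1.684, -0.103], TCP at [141.296, 531.556, 250.341] pointing down, gripper open.
Joint ranges: [-3.1, 3.1], [-0.76, 2.03], [0.27, 2.55], [-1.08, 4.22], [0.17, 2.65], [-2.57, 2.57]. Speed limits (rad/s): [2.79, 2.79, 3.14, 3.14, 3.14, 3.14].

INTERFACE

Orientations are given as a unit quaternion [w, x, y, z].
In Python, from station import ctrl gives the robot as it stands. Calls block until the motion is done:
- ctrl.move_ptp(position, orientation): joint-space move of the TCP to a pose.
- ctrl.movel(position, orientation=None, rate=150, max_force=None): straight line of the TCP; orientation=None keeps the orientation; rate is the mean speed in mm/s. With max_force (N) it stops when the force on the tool has changed by that much, and returns True; else False.
- ctrl.move_j(angles): joint-space move.
- ctrl.ungrasp() and ctrl.close(force=None): open the fingers fully, or close them until they stop; force is the grip in N (None keeps the last).
- ctrl.wait(seconds).
- ctrl.solve_ik(position, orientation): joint angles nearest the present ones, or None.
- ctrl.state(): the state.
- ctrl.capture(name): name is "scene" or "top" or "wrist"; returns a dict with "image" (480x640x3 uint8, red, green, blue), "fx", "fy", "cx", "cy" (pixels), "k1" (the pictures are not rectified: a ray, as slopes to the right and down, at radius r is drawn at 1 + k1 r^2 times it, then the intrinsics apply), "xyz" and "orientation" of the camera in the world; the wrist camera has in their place "T_tool_cam" (4x4, takes a point from camera to tool coordinates, whose origin is the TCP and whose axes are the flange's). Camera axes: x right, y down, z forward; pixel columns grow to the right and rows downward; lengths in mm; the calibration is good to about 2 mm. A picture is of the moment at which its call begins: read the wrist's pose just before it. There is no depth.
A pose or a line that the arm cannot do raises ctrl.Unreachable and nothing moves.
- ctrl.finish_job(): hands the job in, once; it reports no verdict.
The state is a dict: "time": time; "joints": joint angles; "dq": joint speeds; "tau": joint torques, N m; "position": TCP position; "tcp_rot": TCP orientation; "contact_force": force on the tool from outside, world axes, zero at the start; "moment": the same for the moment, N m; "opening": finger opening in mm.
Only numpy, scipy, OpenCV 4.12 (cv2) and the standard library are available. Lean on these libraries where they do the work, as an engineer would, in place of code of your own. Each camera call takes 0.05 s, during which the arm holds its last target. There are 200 camera calls.

TASK

Seat the filter cartridge flat and square in the rimmed pocket on top of the nebuliser compressor, then put the clip cover over it and press it straight down until both catches snap over its lugs and it is fully home. Keep pressing: the program finishes while the robot still holds the cover down with a firm push of about 10 N. Do not disturb the vial, the canister or the carton.

Things in the scene. Friction and masses are not known exactly. Their poses are not given: they have to be found in the camera images.
- compressor: nebuliser compressor, a fixed pale grey casing 160 (x) by 200 (y) mm with a flat deck 60 mm above the table; origin at the centre of its underside, z up. In the middle of the deck is the filter pocket; centred 61.5 mm to its +y and -y sides stand two catch posts, 26 mm wide in x, 9 mm thick in y, 24 mm above the deck.
- pocket (a point): centre of the pocket's floor (= deck, 60 mm above the table), axes as the compressor's. Pocket 47 (x) by 67 (y) mm inside, rim 6 mm thick, 16 mm high, rounded on top (3 mm radius). The origins of the seated cartridge and of the cover fully home both coincide with this point, their y axes along this y axis, either way round.
- catch_left (a joint): sprung steel catch nose on the +y post: a bar 23 mm long along x, radius 4.5 mm, axis 50.5 mm from the pocket's centre and 15.9 mm above the deck. 0 m = sprung fully inwards (start), up to 0.006 pushed outwards; preload 4 N, then 2.5 N/mm. Pushed back about 2.5 mm as the cover's lug passes, it returns to 0 over the lug.
- catch_right (a joint): the same catch at the -y post
- cartridge: filter cartridge, a white block 44 (x) by 64 (y) by 32 (z) mm with a pleated paper top, about 60 g; origin at the centre of its underside. Lies flat on the table, to one side of the compressor. Seated, it stands 16 mm proud of the pocket's rim, to be held there across its 44 mm width.
- cover: pale grey clip cover, a shell open below, 68 (x) by 88 (y) by 39 (z) mm plus a rib on top; 3 mm walls, 35 mm free height inside, about 80 g. Stands open side down on the table on the other side of the compressor; origin at the centre of its lower edge. On each short end (+y, -y) a lug bar of 2.5 mm radius along x, 10 mm above the origin, reaching 48.5 mm from the centre.
- vial: bystander: small glass medicine vial, 40 mm across, 55 mm high, origin under its centre
- canister: bystander: open steel canister, 60 mm across, 110 mm high, origin under its centre
- carton: bystander: flat cardboard carton 60 by 120 by 45 mm, origin under its centre
- rib_top (a point): centre of the top of the cover's grip rib, 61 mm above the cover's origin; the rib is 14 mm thick (x), 44 mm long (y), 22 mm high
- catch_line (a point): point on the pocket's vertical axis at the height of the catch noses, 15.9 mm above the deck. The cover fits round the rim with 1.5 mm to spare a side. Its lugs meet the catches 11 mm above home; the push rises to 10 to 15 N, drops suddenly 4 to 6 mm above home, then the catches draw the cover down to the rigid deck.
There are look-alikes about, which are no part of the job. What is shaped like the cartridge but blue is not meant. Leave any blue or yellow look-alike of the cover alone.

How it is judged:
By the outcome, as a careful person would: the job done as asked, in the order asked, and still so for the second after the job is handed in, while the arm keeps its last pose, push and grip.
It also fails if it takes over 72 s, if anything falls off the work surface, if the arm or the gripper's body presses on something with over 40 N, if the wrist force passes 120 N, or if a joint passes its speed limit or range.

## Working session

There is one attempt and no reset: what is moved stays moved. The work goes in short steps, each a Python script; the robot and the scene stay as the last script left them, time stands still between calls to the robot, and variables do not carry over. Pictures are saved under pics/ and viewed, on a budget of 10 in all, crops included, one or two more only if the job needs it, and the job is handed in when it is done.

```bash
mkdir -p pics; ls; cat > h.py <<'E'
import numpy as np, cv2
from station import ctrl
from scipy.spatial.transform import Rotation as R
def rot(q): return R.from_quat(np.r_[q[1:],q[0]]).as_matrix()
def down(yaw):
    # tool z down; tool y axis at angle yaw (rad) from world x
    y=np.array([np.cos(yaw),np.sin(yaw),0]); z=np.array([0,0,-1.]); x=np.cross(y,z)
    q=R.from_matrix(np.c_[x,y,z]).as_quat(); return [float(v) for v in (q[3],q[0],q[1],q[2])]
def cap(name):
    s=ctrl.state(); c=ctrl.capture(name)
    if name=="wrist":
        T=np.eye(4);T[:3,:3]=rot(s["tcp_rot"]);T[:3,3]=s["position"]; T=T@np.array(c["T_tool_cam"])
        c["R"],c["t"]=T[:3,:3],T[:3,3]
    else: c["R"],c["t"]=rot(c["orientation"]),np.array(c["xyz"])
    return c
def ray(c,uv):
    K=np.array([[c["fx"],0,c["cx"]],[0,c["fy"],c["cy"]],[0,0,1.]])
    p=np.array(uv,float).reshape(-1,2); d=(p-[c["cx"],c["cy"]])/[c["fx"],c["fy"]]
    s=d.copy()
    for _ in range(20): s=d/(1+c["k1"]*(s**2).sum(1,keepdims=True))
    return np.c_[s,np.ones(len(s))]@c["R"].T
def plane(c,uv,z):
    r=ray(c,uv); return c["t"]+r*((z-c["t"][2])/r[:,2])[:,None]
def proj(c,P):
    q=(np.atleast_2d(P)-c["t"])@c["R"]; s=q[:,:2]/q[:,2:]
    return s*(1+c["k1"]*(s**2).sum(1,keepdims=True))*[c["fx"],c["fy"]]+[c["cx"],c["cy"]]
def save(c,n): cv2.imwrite("pics/"+n,cv2.cvtColor(c["image"],cv2.COLOR_RGB2BGR))
E
python3 - <<'E'
from h import *
for n in("top","scene","wrist"):
    c=cap(n); save(c,n+"0.png"); print(n,c["t"].round(1),c["R"].round(3).tolist(),c["fx"],c["fy"],c["cx"],c["cy"],c["k1"])
s=ctrl.state();print({k:s[k] for k in("time","opening","tcp_rot","contact_force")})
E
```

```text
pics
top [ 424.9   49.7 1229.9] [[-0.007, -0.986, 0.166], [-1.0, 0.008, 0.003], [-0.004, -0.165, -0.986]] 459.25576663842776 459.25576663842776 330.63556191274625 232.2130522101505 -0.04873039157835974
scene [1161.  -415.  1094.6] [[0.634, 0.634, -0.442], [0.773, -0.508, 0.38], [0.017, -0.583, -0.813]] 580.7770731641613 580.7770731641613 313.5676178811726 242.8106000381264 0.06415442255509099
wrist [ 71.  550.3 373.1] [[0.257, 0.926, 0.277], [0.966, -0.246, -0.074], [-0.001, 0.287, -0.958]] 378.6692361848314 378.6692361848314 321.6055953862243 240.15566390717726 -0.04413749519692067
{'time': 0.15, 'opening': 85.15520495334987, 'tcp_rot': array([-1.83576420e-04,  1.29524158e-01,  9.91575870e-01, -8.67875489e-04]), 'contact_force': array([ 0.67664651, -0.20915493, -0.59870974])}
```

View pics/top0.png

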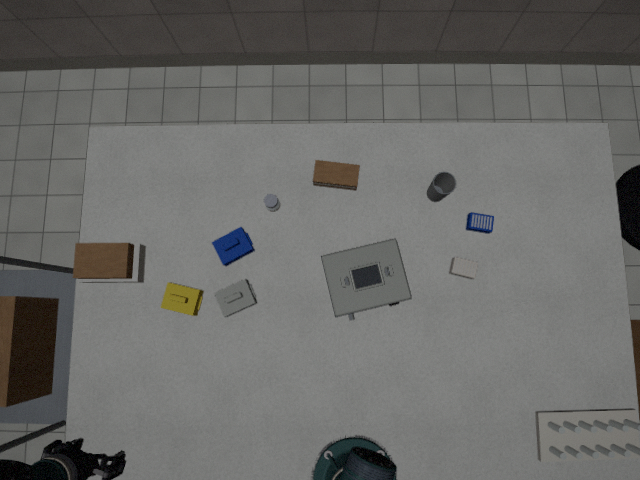

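View pics/scene0.png

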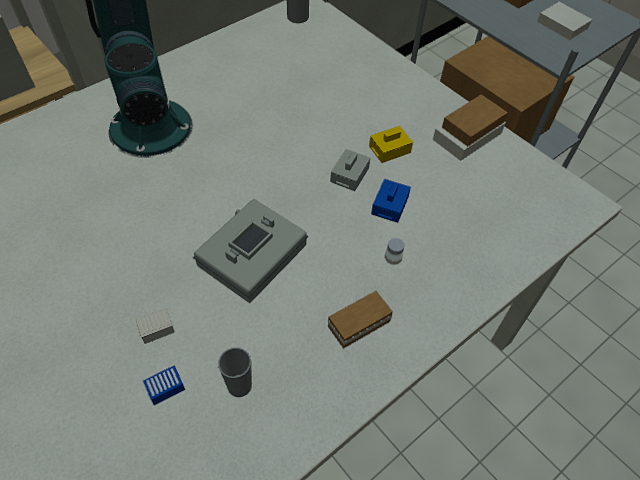

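The top view has three cover shapes: pale grey at (236,297), blue at (233,246) and yellow at (182,298). The grey one is meant. Of the two cartridge shapes, the white one at (463,267) is meant and the blue one at (480,222) is the decoy. The compressor is at (366,277), with posts at (346,282) and (389,271). The carton is at (336,175), the vial at (272,203) and the canister at (441,186). Next I'll take close wrist views of the three parts.

```bash
python3 - <<'E'
from h import *
c=cap("top")
for n,uv,z in(("comp",(366,277),60),("postL",(346,282),80),("postR",(389,271),80),("cart",(464,266),32),("cover",(236,296),39)): print(n,plane(c,uv,z).round(0))
w=[]
q=down(0.25)
for n,uv,z in(("cart",(464,266),32),("comp",(366,277),60),("cover",(236,296),39)):
    P=plane(c,uv,z)[0]
    if n=="cart":P0=P
    ctrl_q=down(np.pi+0.25) if 0 else q
    best=None
    for yaw in(0.25,0.25+np.pi,0.25-np.pi):
        j=ctrl.solve_ik([P[0],P[1],260],down(yaw)); print(n,yaw,None if j is None else np.round(j,2))
E
```

```text
comp [[505. -36.  60.]]
postL [[492.  16.  80.]]
postR [[518. -92.  80.]]
cart [[ 533. -295.   32.]]
cover [[460. 299.  39.]]
cart 0.25 [-0.6   0.22  1.2  -0.    1.72 -0.85]
cart 3.391592653589793 [-0.6   0.22  1.2  -0.    1.72  2.29]
cart -2.891592653589793 [-0.6   0.22  1.2  -0.    1.72  2.29]
comp 0.25 [-0.18 -0.01  1.45 -0.    1.7  -0.43]
comp 3.391592653589793 None
comp -2.891592653589793 None
cover 0.25 [ 0.47  0.08  1.36 -0.    1.7   0.22]
cover 3.391592653589793 None
cover -2.891592653589793 None
```

```bash
python3 - <<'E'
from h import *
import pickle
t=[]
for n,P in(("cover",(460,299,230)),("comp",(505,-36,270)),("cart",(533,-295,210))):
    ctrl.move_ptp(P,down(0.25)); ctrl.wait(0.2)
    c=cap("wrist"); save(c,n+"w.png"); pickle.dump(c,open(n+".pkl","wb"))
    t.append(cv2.resize(cv2.cvtColor(c["image"],cv2.COLOR_RGB2BGR),(400,300),interpolation=cv2.INTER_AREA))
print(ctrl.state()["time"])
im=np.zeros((600,800,3),np.uint8); im[:300,:400]=t[0]; im[:300,400:]=t[1]; im[300:,:400]=t[2]
cv2.imwrite("pics/tile.png",im)
E
```

```text
4.7417
```

View pics/tile.png

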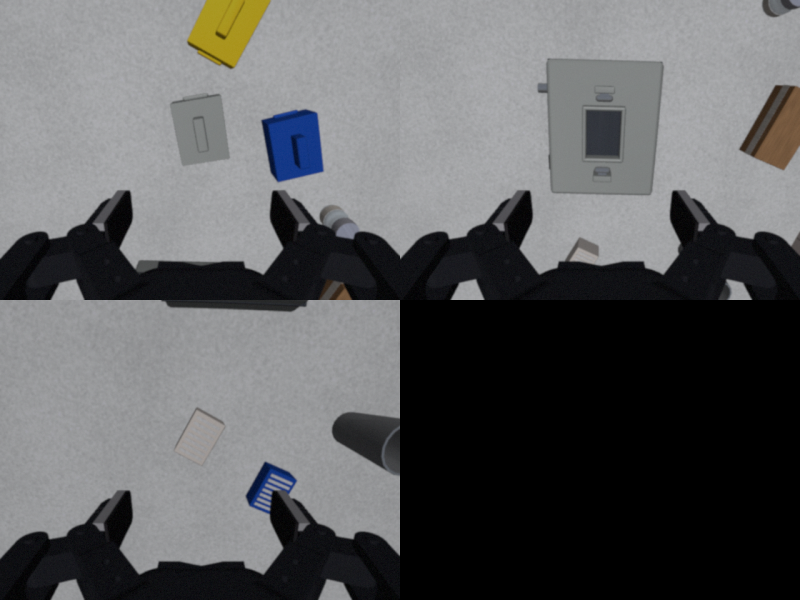

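```bash
python3 - <<'E'
from h import *
import pickle
im=np.zeros((600,800,3),np.uint8)
for i,(n,u,v) in enumerate((("cover",320,207),("comp",325,213),("cart",320,218))):
    c=pickle.load(open(n+".pkl","rb")); g=cv2.cvtColor(c["image"],cv2.COLOR_RGB2LAB)
    print(n,c["t"].round(1),"nadir",proj(c,[c["t"][0],c["t"][1],0]).round(0))
    x0,y0=u-80,v-60
    for p in((0,0),(0,-12),(-15,0),(-60,0),(-60,40)): print(p,c["image"][v+p[1]-1:v+p[1]+2,u+p[0]-1:u+p[0]+2].reshape(-1,3).mean(0).round(0),end=" ")
    print()
    t=cv2.resize(c["image"][y0:y0+120,x0:x0+160],(400,300),interpolation=cv2.INTER_CUBIC)[:,:,::-1].astype(float)
    t=np.clip((t-t.mean())*1.4+130,0,255)
    im[(i//2)*300:(i//2)*300+300,(i%2)*400:(i%2)*400+400]=t
cv2.imwrite("pics/crop.png",im)
E
```

```text
cover [441.6 370.8 354. ] nadir [[321. 128.]]
(0, 0) [128. 130. 129.] (0, -12) [126. 130. 129.] (-15, 0) [127. 130. 129.] (-60, 0) [159. 160. 162.] (-60, 40) [160. 160. 162.] 
comp [487.3  36.  393.7] nadir [[321. 128.]]
(0, 0) [51. 54. 61.] (0, -12) [49. 53. 60.] (-15, 0) [51. 54. 61.] (-60, 0) [129. 133. 132.] (-60, 40) [130. 133. 132.] 
cart [ 515.6 -222.6  334.8] nadir [[321. 127.]]
(0, 0) [158. 152. 149.] (0, -12) [159. 153. 151.] (-15, 0) [158. 156. 155.] (-60, 0) [149. 150. 152.] (-60, 40) [149. 149. 151.]
```

View pics/crop.png

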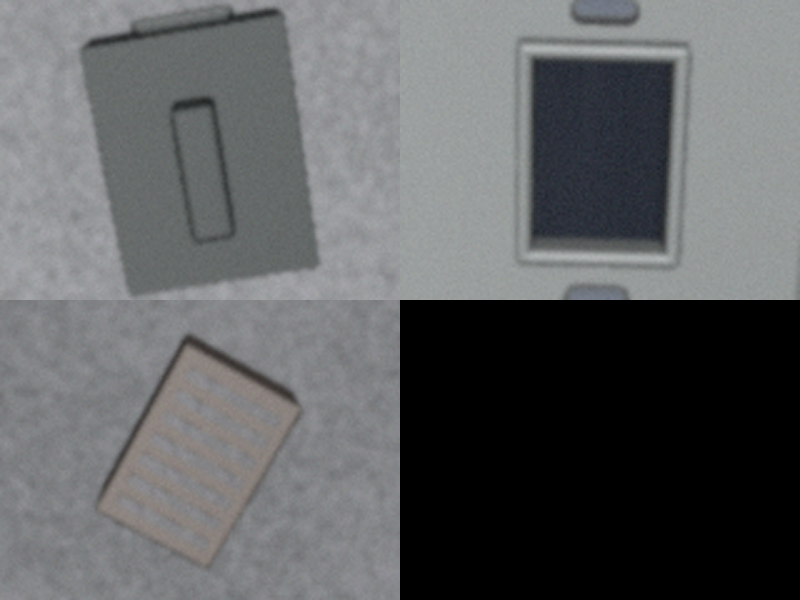

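The crops confirm both parts. The grey cover has its rib at crop (203,172), and the white pleated cartridge is at crop (200,450). I'll re-measure each with the wrist camera straight above it, which makes the result insensitive to height. I'll view the pocket at three yaws to get the camera's bias.

```bash
cat > m.py <<'E'
from h import *
def mask(c,kind):
    b=cv2.GaussianBlur(c["image"],(0,0),1.5).astype(int)
    if kind=="cart": return b[...,0]-b[...,2]>0
    if kind=="cover": return (b.mean(2)<144)&(b.mean(2)>60)
    return b.mean(2)<92
ZT={"cart":32,"cover":39,"comp":60}
def find(c,kind,near):
    """Top rectangle -> centre xy, yaw of long axis (mod pi), side lengths"""
    m=mask(c,kind).astype(np.uint8); m=cv2.morphologyEx(m,cv2.MORPH_CLOSE,np.ones((7,7)))
    if kind=="cover": m=cv2.morphologyEx(m,cv2.MORPH_OPEN,np.ones((9,9)))
    u=proj(c,[*near,ZT[kind]])[0]
    cs=[k for k in cv2.findContours(m,cv2.RETR_EXTERNAL,cv2.CHAIN_APPROX_NONE)[0] if cv2.contourArea(k)>1500]
    k=min(cs,key=lambda k:np.linalg.norm(k.reshape(-1,2).mean(0)-u))
    P=plane(c,k.reshape(-1,2),ZT[kind])[:,:2].astype(np.float32)
    r=cv2.minAreaRect(P); B=cv2.boxPoints(r); e=B[1]-B[0]; f=B[2]-B[1]
    if np.linalg.norm(e)<np.linalg.norm(f): e,f=f,e
    return np.array(r[0]),np.arctan2(e[1],e[0])%np.pi,(np.linalg.norm(e),np.linalg.norm(f))
def look(kind,P,yaw,z,name=None):
    x=R.from_euler('z',yaw-0.25).apply([-18,72,0])[:2]
    ctrl.move_ptp([P[0]-x[0],P[1]-x[1],z],down(yaw)); ctrl.wait(0.25)
    c=cap("wrist")
    if name: save(c,name)
    o=find(c,kind,P); print(kind,round(yaw,2),"cen",o[0].round(2),"yaw",round(np.degrees(o[1]),2),"size",np.round(o[2],1),"cam-obj",(c["t"][:2]-o[0]).round(0)); return o
E
python3 - <<'E'
from m import *
import pickle
g={n:find(pickle.load(open(n+".pkl","rb")),n,P) for n,P in(("cart",(533,-295)),("comp",(505,-36)),("cover",(460,299)))}
print(g)
look("cart",g["cart"][0],0.25,170,"c1.png")
for y in(-1.2,0.25,1.65): look("comp",g["comp"][0],y,200,f"p{y}.png")
print(ctrl.state()["time"])
E
```

```text
{'cart': (array([ 532.45422363, -294.10443115]), np.float32(1.3139071), (np.float32(68.02932), np.float32(45.981762))), 'comp': (array([509.14450073, -36.5226326 ]), np.float32(1.7957473), (np.float32(69.51667), np.float32(50.72942))), 'cover': (array([457.07434082, 307.46264648]), np.float32(1.9867277), (np.float32(94.37683), np.float32(68.81995)))}
cart 0.25 cen [ 532.3  -295.83] yaw 75.73 size [65.  45.2] cam-obj [1. 2.]
comp -1.2 cen [508.35 -33.64] yaw 102.93 size [71.6 51.1] cam-obj [ 0. -3.]
comp 0.25 cen [508.25 -33.44] yaw 102.88 size [71.7 51. ] cam-obj [ 1. -4.]
comp 1.65 cen [507.85 -33.76] yaw 102.93 size [71.6 51. ] cam-obj [ 3. -3.]
10.4667
```

Bias is under 0.3 mm. The pocket is at (508.15, -33.6) with its y axis at 102.9°. The cartridge is at (532.3, -295.8) with its long axis at 75.7°. Now I'll pick the cartridge and insert it.

```bash
python3 - <<'E'
from m import *
def st(t):
    s=ctrl.state(); print(t,round(s["time"],2),np.round(s["position"],2),"F",np.round(s["contact_force"],1),"op",round(s["opening"],1)); return s
y=np.radians(75.73-90); C=[532.3,-295.83]; G=36.5
ctrl.move_ptp([*C,110],down(y)); print("hit",ctrl.movel([*C,G],rate=80,max_force=15))
ctrl.close(40); s=st("grip")
if 40<s["opening"]<48:
    ctrl.movel([*C,150],rate=150); st("up")
    p=[508.15,-33.6]; y=np.radians(12.9)
    ctrl.move_ptp([*p,60+G+30],down(y)); ctrl.wait(0.3); st("above")
    print("hit",ctrl.movel([*p,60+G+0.3],rate=30,max_force=6)); st("in")
E
```

```text
hit False
grip 13.3 [ 532.72 -296.14   37.21] F [ 0.7 -1.1  2.5] op 42.9
up 14.21 [ 531.62 -295.38  148.45] F [-0.2  0.2 -0.6] op 42.9
above 15.54 [508.43 -34.59 126.54] F [ 1.   0.8 -0.7] op 43.3
hit True
in 16.48 [507.77 -33.5   97.21] F [ 0.8 -0.6  4.4] op 43.0
```

Stopped at z=97.2 against a grip height of 37.2 over the underside, so it's on the pocket floor. I'll release and check it, then measure the cover.

```bash
python3 - <<'E'
from m import *
ctrl.ungrasp(); ctrl.movel([508.15,-33.6,170],rate=120)
ZT["cart"]=92
look("cart",[508.15,-33.6],0.225,200,"seat.png")
o=look("cover",[457,304],0.25,190,"cov1.png")
look("cover",o[0],np.radians(np.degrees(o[1])-90)-0.5,190,"cov2.png")
print(ctrl.state()["time"])
a=cv2.imread("pics/seat.png"); b=cv2.imread("pics/cov1.png")
cv2.imwrite("pics/chk.png",np.hstack([cv2.resize(x[20:260,200:440],(400,400)) for x in(a,b)]))
E
```

```text
cart 0.23 cen [508.26 -33.45] yaw 102.5 size [65.1 45.7] cam-obj [-0. -0.]
cover 0.25 cen [458.43 304.23] yaw 113.91 size [88.1 68.3] cam-obj [-1. -2.]
cover -0.08 cen [458.29 304.37] yaw 113.93 size [88.9 69. ] cam-obj [ 0. -1.]
20.7833
```

View pics/chk.png

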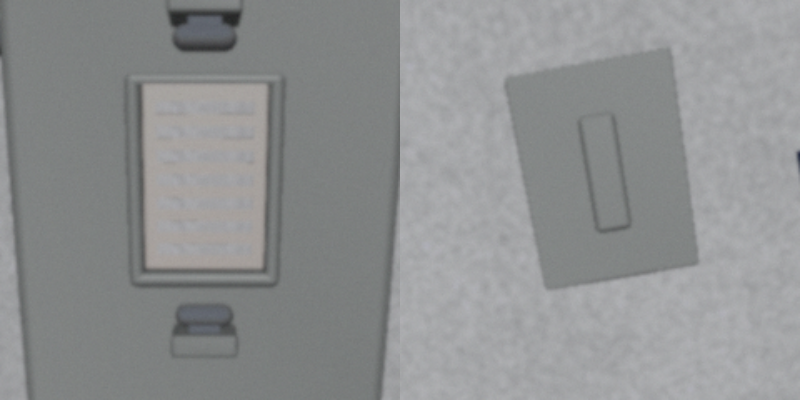

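The cartridge is centred within 0.2 mm and square, lying inside the rim at (205,175), with the catches at (205,38) and (205,315). The grey cover is at (458.35, 304.3) with its long axis at 113.9°. Next I'll grip the rib and carry the cover over.

```bash
python3 - <<'E'
from m import *
def st(t):
    s=ctrl.state(); print(t,round(s["time"],2),np.round(s["position"],2),"F",np.round(s["contact_force"],1),"op",round(s["opening"],1)); return s
y=np.radians(23.92); C=[458.36,304.3]; G=61.5
ctrl.move_ptp([*C,125],down(y)); print("hit",ctrl.movel([*C,G],rate=80,max_force=12))
ctrl.close(100); s=st("grip")
if 12<s["opening"]<17:
    ctrl.movel([*C,200],rate=150); st("up")
    p=[508.2,-33.55]; y=np.radians(12.9)
    ctrl.move_ptp([*p,60+G+45],down(y)); ctrl.wait(0.4); st("above")
    print("hit",ctrl.movel([*p,60+G+14],rate=25,max_force=5)); ctrl.wait(.2); s=st("in"); print(s["moment"].round(2))
    c=cap("scene"); u=proj(c,[*p,90])[0].astype(int); im=c["image"][u[1]-50:u[1]+50,u[0]-66:u[0]+66,::-1]
    cv2.imwrite("pics/pre.png",cv2.resize(im,(660,500),interpolation=cv2.INTER_CUBIC))
E
```

```text
hit False
grip 22.87 [458.4  304.34  61.8 ] F [-1.2 -0.4  1.6] op 11.3
```

The opening reads 11.3 mm. That fits the 14 mm rib with finger flex: the cartridge read 1.1 mm low at 40 N, so 2.7 mm low at 100 N is expected. I'll carry on.

```bash
python3 - <<'E'
from m import *
def st(t):
    s=ctrl.state(); print(t,round(s["time"],2),np.round(s["position"],2),"F",np.round(s["contact_force"],1),"op",round(s["opening"],1)); return s
C=[458.36,304.3]; G=61.5
ctrl.movel([*C,200],rate=150); st("up")
p=[508.2,-33.55]; y=np.radians(12.9)
ctrl.move_ptp([*p,60+G+45],down(y)); ctrl.wait(0.4); st("above")
print("hit",ctrl.movel([*p,60+G+14],rate=25,max_force=5)); ctrl.wait(.2); s=st("in"); print(s["moment"].round(2))
c=cap("scene"); u=proj(c,[*p,90])[0].astype(int); im=c["image"][u[1]-50:u[1]+50,u[0]-66:u[0]+66,::-1]
cv2.imwrite("pics/pre.png",cv2.resize(im,(660,500),interpolation=cv2.INTER_CUBIC))
E
```

```text
up 23.94 [457.77 303.97 198.54] F [ 0.4 -0.3 -1. ] op 11.8
above 25.63 [508.27 -33.04 166.56] F [ 0.2  1.2 -0.4] op 11.5
hit False
in 27.23 [508.27 -33.56 135.63] F [-0.  -0.7 -0.1] op 11.9
[-0.01 -0.01 -0.01]
```

View pics/pre.png

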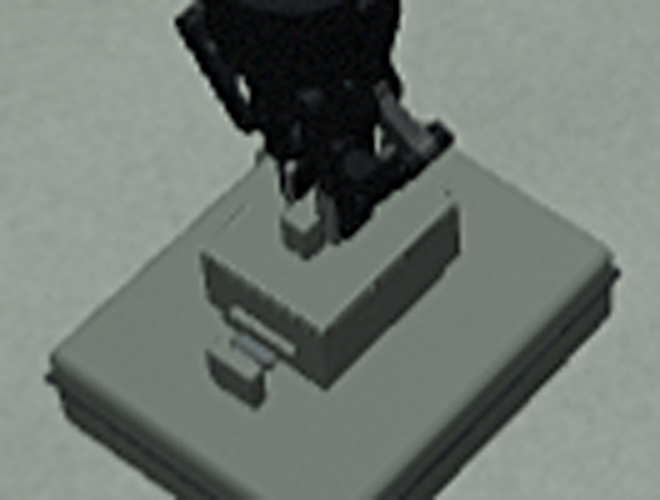

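The cover is level around the rim, with its lug at (262,330) just above the catch at (255,352). There was no contact, so I'll press.

```bash
python3 - <<'E'
from m import *
def st(t):
    s=ctrl.state(); print(t,round(s["time"],2),np.round(s["position"],2),"F",np.round(s["contact_force"],1),"M",s["moment"].round(2),"op",round(s["opening"],1)); return s
p=[508.2,-33.55]
z=134.5
while z>118:   # small steps so the force profile is visible
    h=ctrl.movel([*p,z],rate=15,max_force=22); s=st(f"{z:.1f} {h}")
    f=s["contact_force"][2]
    if f>25 or (s["position"][2]<122.6 and f>8): break
    z-=1.0
E
```

```text
134.5 False 27.52 [508.21 -33.64 134.43] F [-0.1 -0.4 -1.3] M [-0.05 -0.04  0.01] op 11.6
133.5 False 27.77 [508.38 -33.67 133.77] F [ 0.9 -0.3 -0.1] M [-0.1  -0.02 -0.03] op 11.8
132.5 False 28.02 [508.66 -33.96 133.36] F [ 0.7 -2.8  4.7] M [-0.2   0.12 -0.01] op 11.9
131.5 False 28.27 [509.02 -34.38 132.98] F [-0.6 -3.6  6. ] M [-0.32  0.18 -0.01] op 11.4
130.5 False 28.52 [509.37 -34.52 132.45] F [-0.6 -3.2  8. ] M [-0.38  0.19  0.04] op 11.9
129.5 False 28.77 [509.47 -34.46 132.24] F [-1.7 -2.5 10.6] M [-0.4   0.39 -0.02] op 11.5
128.5 False 29.02 [509.54 -34.43 131.97] F [-2.5 -2.7 14.2] M [-0.42  0.69 -0.01] op 11.8
127.5 False 29.27 [509.57 -34.41 131.33] F [-3.5 -1.6 14.8] M [-0.41  0.73 -0.03] op 11.3
126.5 False 29.52 [509.57 -34.46 130.28] F [-3.5 -2.  14. ] M [-0.46  0.67 -0.07] op 11.9
125.5 False 29.77 [509.3  -34.22 127.35] F [ 0.5 -2.2  3.5] M [-0.44 -0.06 -0.05] op 11.2
124.5 False 30.02 [507.59 -34.07 122.5 ] F [ 1.9 -4.4 -5.9] M [-0.99 -0.54 -0.12] op 11.2
123.5 False 30.27 [507.36 -33.88 122.29] F [ 0.8 -4.1 -6. ] M [-1.09 -0.26 -0.03] op 11.6
122.5 False 30.52 [507.49 -33.9  122.21] F [-0.3 -5.1 -3.2] M [-1.15  0.2   0.07] op 11.5
121.5 False 30.77 [507.57 -34.   122.06] F [-2.2 -4.9 -0.1] M [-1.12  0.34  0.08] op 11.7
120.5 False 31.02 [507.67 -34.1  121.89] F [-3.8 -5.2  3.2] M [-1.    0.65  0.14] op 11.7
119.5 False 31.27 [507.79 -34.11 121.77] F [-4.3 -5.8  6.6] M [-0.94  0.83  0.09] op 11.6
118.5 False 31.52 [507.77 -34.15 121.71] F [-7.7 -5.3 10.5] M [-0.86  1.19  0.07] op 12.0
```

It snapped: the force fell from 14.8 N to about -6 N between z=130 and z=122.5. It's now at z=121.7 (home is about 121.8) with a 10.5 N push. I'll shift the commanded x and y to ease off the sideways load, then look.

```bash
python3 - <<'E'
from m import *
t=np.array([508.2,-33.55,118.5])
for i in range(5):
    f=np.array(ctrl.state()["contact_force"]); f[2]-=11
    d=np.clip(f*0.15,-.8,.8); t=t+d
    ctrl.movel(t.tolist(),rate=10,max_force=20); ctrl.wait(.3); s=ctrl.state()
    print(round(s["time"],2),t.round(2),np.round(s["position"],2),"F",np.round(s["contact_force"],1),"M",s["moment"].round(2))
c=cap("scene"); d=cap("top"); save(d,"top9.png"); save(c,"scene9.png")
u=proj(c,[508,-33.5,80])[0].astype(int); im=c["image"][u[1]-50:u[1]+50,u[0]-50:u[0]+50,::-1]
cv2.imwrite("pics/post.png",np.hstack([cv2.resize(im,(400,400),interpolation=cv2.INTER_CUBIC),cv2.resize(c["image"][:,:,::-1],(400,400))]))
E
```

```text
32.09 [507.4  -34.35 118.43] [507.64 -34.25 121.66] F [-6.5 -3.7  9.2] M [-0.54  0.83  0.1 ]
32.64 [506.6  -34.9  118.17] [507.55 -34.29 121.65] F [-3.4 -1.5  8.6] M [-0.36  0.53  0.05]
33.19 [506.1  -35.13 117.81] [507.54 -34.31 121.66] F [-2.6 -0.7  9.2] M [-0.22  0.51  0.08]
33.74 [505.7  -35.24 117.54] [507.52 -34.29 121.64] F [-2.3 -1.2 10.1] M [-0.21  0.41  0.05]
34.29 [505.37 -35.42 117.4 ] [507.49 -34.32 121.65] F [-1.3 -0.1  9.7] M [-0.13  0.28  0.1 ]
```

View pics/post.png

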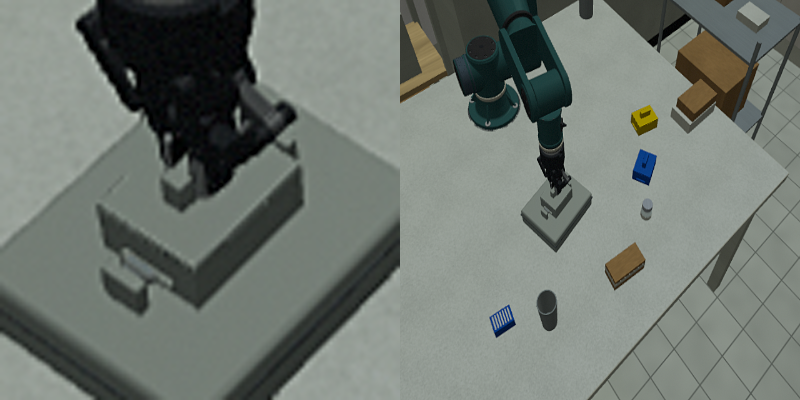

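The near catch sits over its lug at (145,268). The cover is down on the deck and level, and the bystanders and look-alikes haven't moved. The far catch is out of view, so I'll check the tool tilt for one-sided seating and then hand in.

```bash
python3 - <<'E'
from m import *
ctrl.wait(1.0); s=ctrl.state(); Rm=rot(s["tcp_rot"])
print(round(s["time"],2),np.round(s["position"],2),"F",np.round(s["contact_force"],1),"M",s["moment"].round(2),"tilt deg",np.degrees(Rm[:2,2]).round(2))
if np.abs(np.degrees(Rm[:2,2])).max()<1 and 8<s["contact_force"][2]<13: ctrl.finish_job(); print("finished")
E
```

```text
35.39 [507.5  -34.3  121.66] F [-1.  -0.6 11.1] M [-0.08  0.28  0.04] tilt deg [0.39 0.12]
the job is handed in; nothing more can be done
finished
```

The cartridge is seated and the clip cover is pressed home. I handed the job in at about 35 s with the robot still holding the cover down at about 11 N.

- **Cartridge:** I placed the white one in the pocket. It reached the floor, and the wrist picture showed it centred within about 0.2 mm and within about 0.4° of square.
- **Cover:** I gripped the grey one by its rib, lowered it round the rim and pressed straight down. The push peaked at about 15 N, then dropped suddenly as the catches drew the cover down.
- **Last checks:** The tool stood at 121.66 mm against about 121.8 mm expected for fully home. Tilt was under 0.4°, side force about 1 N and moments were small. The final scene picture showed the near catch over its lug and the bystanders where they had been.
- **Not confirmed by eye:** The far catch was hidden behind the gripper. I take it as snapped from the height, the level tool and the force drop.
- **Off the expected figures:** The press built up about 8 N of side force, which I eased off before handing in. The cover settled about 0.7–1.0 mm off my measured pocket centre, inside its 1.5 mm of clearance. The gripper read 11.3 mm on the 14 mm rib, which I put down to the fingers flexing at 100 N.

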